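Sweep desoldered parts into the bench tray

TASK

Three desoldered parts lie loose on the electronics bench mat: a finned heat sink, a relay and a ring-shaped choke. Sweep them across the mat, over the lip and through the open front of the low metal tray until all three lie wholly inside it, then back away. Push them gently along the surface, never pinching, lifting or carrying them, and leave the solder reel, flux bottle, circuit board and tweezers where they are.

Things in the scene. Friction and masses are not known exactly. Their poses are not given: they have to be found in the camera images.
- tray: Low sheet-aluminium tray, stuck to the mat, so it stays put: 132 (its x) by 240 (its y) by 28 mm high. Origin: centre of its footprint, at mat height. Open front at x = -65 mm over the full width; back wall's inner face at x = +65 mm, side walls' at y = -118 and +118 mm. Walls 2 mm thick; the sides are 14 mm high over the front 22 mm. Floor 1.5 mm thick, sloping to the mat over the front 16 mm (the lip).
- tray_mouth (a point): Middle of the tray's open front edge, at mat height; axes as the tray's: +x points from here into the tray. The flat bench mat on which everything lies has its top at z = 2 mm.
- heatsink: Loose aluminium heat sink, lying on its base with six upright fins: 30 (its x, along the fins) by 26 (its y) by 15 mm high (its z), about 18 g. Origin at its centre, 7.5 mm above the mat.
- relay: Loose black plastic relay lying upside down with short thin pins up: 32 (its x) by 27 (its y) by 20 mm high (pins 4 mm more), about 28 g. Origin at the centre of the case, 10 mm above the mat.
- choke: Loose toroidal choke, a copper-wound ring lying flat on a black base: 30 mm across, 14 mm high, about 26 g. Origin at its centre, 7 mm above the mat. Its hole is closed.
- reel: Bystander: upright reel of solder with white flanges, 56 mm across, 42 mm high, standing among the parts. Origin: centre of its underside.
- bottle: Bystander: white plastic flux bottle with a pointed tip, 38 mm across, 94 mm high, light, beyond the parts. Origin: centre of its underside.
- board: Bystander: green circuit board with components on four short feet, 100 (its x) by 80 (its y) mm, 26 mm high over all, to the right of the parts. Origin: centre of its underside.
- tweezers: Bystander: dark steel tweezers lying flat, 128 mm long (its x), 15 mm wide, 7 mm high, beyond the parts. Origin: about the middle of their length, underside.
Things that resemble listed ones, but are neither listed nor needed, are in the scene too. What is shaped like the heatsink but blue is not meant. Of the things shaped like the relay, the black one is meant.

How it is judged (in metres and radians):
At the end, for the whole second after the job is handed in: The heat sink, the relay and the choke all rest in the tray between its walls, each with its centre at least 20 mm behind the tray's open front edge (so wholly inside), at rest (under 20 mm/s), centre below 32 mm above the bench (x of heatsink in the frame of tray between -0.045 and 0.068 m and y of heatsink in the frame of tray between -0.12 and 0.12 m and height (world z) of each of heatsink, relay, choke below 0.032 m and linear speed of each of heatsink, relay, choke below 0.02 m/s and x of relay in the frame of tray between -0.045 and 0.068 m and y of relay in the frame of tray between -0.12 and 0.12 m and x of choke in the frame of tray between -0.045 and 0.068 m and y of choke in the frame of tray between -0.12 and 0.12 m); the robot touches nothing.
It fails at once if a part is lifted or carried (its centre more than 32 mm above the bench) (height (world z) of any of heatsink, relay, choke above 0.032 m).
It fails at once if a part is pinched or pressed hard (over 20 N from the fingers) (contact force between the fingers and heatsink above 20 N or contact force between the fingers and relay above 20 N or contact force between the fingers and choke above 20 N).
It fails at once if the solder reel, flux bottle, circuit board or tweezers are moved by more than 10 mm (distance of any of reel, bottle, board, tweezers from where it was at the start of the episode above 0.01 m).
It also fails if it takes over 69 s, if anything falls off the work surface, if the arm or the gripper's body presses on something with over 40 N, if the wrist force passes 120 N, or if a joint passes its speed limit or range.

ROBOT

A 7-joint arm with a two-finger parallel gripper is mounted at the origin on the work surface. World frame = base frame: x ahead of the robot, y to its left, z up, the work surface at z = 0. Lengths are in mm, angles in rad, forces in N, time in s.
With the tool pointing down it reaches from about 425 to 875 mm from the base axis. Payload 8.4 kg.
Tool frame: the origin (TCP) lies midway between the tips of the shut fingers; the grasp point (between the pads) lies 19 mm behind it (grip_depth is the distance from the TCP to the grasp point, in mm); z points along the fingers, y is the line along which they close (so a half turn about z gives the same grasp; the last joint's range is limited). The gripper opens to 87 mm and grips with 3 to 60 N. Pads are 19 mm wide; open, the fingers measure 117 mm over their backs; the gripper's body (75 mm by 190 mm) begins 51 mm behind the grasp point.
Start: joints at [-1.229, 0.333, 0.04, 1.465, -0.013, 1.343, -0.059], TCP at [277.328, 587.836, 196.646] pointing down, gripper open.
Joint ranges: [-2.58, 2.58], [-0.38, 2.09], [-1.3, 1.39], [0.25, 2.4], [-1.5, 4.64], [0.08, 2.09], [-2.65, 2.65]. Speed limits (rad/s): [2.22, 2.22, 2.79, 2.79, 3.14, 3.14, 3.14].

INTERFACE

Orientations are given as a unit quaternion [w, x, y, z].
In Python, from station import get_obs, read_camera, camera_params, close_job, grip_depth gives the robot as it stands.
- The arm moves only by the shell command python3 -m crank 'ROWS' [FORCE]. ROWS is JSON, a list of rows, each a list of 5 numbers: the shift along the tool's x, y, z in m, then the turn about the tool's z in degrees, then the gripper command: -1 is shut, 1 is fully open, values between are in proportion. In form: [[tx, ty, tz, spin, fingers], ...]. A call has 1 to 10 rows; each row shifts and turns the commanded pose from where the row before left it, along the tool's axes as they then stand; what a row does not reach is not made up. A row lasts 1/8 s, in which the tool goes at most 62.5 mm and 10.7 degrees, less where a joint would pass 70% of its speed; a pose out of reach is approached as far as the arm can. A call with a gripper value outside its range is refused whole. The fingers move at their own pace and stop on an object; FORCE is the grip in N (left out, the last holds). Time passes only in rows, so rows that do not move let the fingers close. It gives the time, the measured TCP pose, the force, the opening and the grip force at its end, in the units of the state.
- get_obs(): the state, without advancing time (a new reading comes with each control period).
- read_camera(name): name is "side" or "top" or "wrist"; returns the picture (480x640x3 uint8, red, green, blue); there is no depth.
- camera_params(name): a dict with "intrinsics" (3x3 intrinsics, pixels), "dist_coeffs" ([k1, k2, p1, p2, k3] as OpenCV has them; the pictures are not rectified), "R" (3x3) and "t" (3): a world point X has camera coordinates R X + t. Camera axes: x right, y down, z forward; pixel columns grow to the right and rows downward; lengths in mm; the calibration is good to about 2 mm. A picture is of the moment at which its call begins: read the wrist's pose just before it. camera_params takes no time and is no camera call; for the wrist camera it gives the pose at the moment of the call.
- close_job(): hands the job in; it is judged then, once.
The state is a dict: "time": time; "qpos": joint angles; "joint_vel": joint speeds; "tau": joint torques, N m; "tcp_pos": TCP position; "tool_rot": TCP orientation; "force": force on the tool from outside, world axes, zero at the start; "ft_torque": the same for the moment, N m; "width": opening from 0.0 (shut) to 1.0 (fully open); "grasp_force": force on a finger pad.
Only numpy, scipy, OpenCV 4.12 (cv2) and the standard library are available. Lean on these libraries where they do the work, as an engineer would, in place of code of your own. Each camera call takes 0.05 s, during which the arm holds its last target. There are 200 camera calls.

## Working session

There is one attempt and no reset: what is moved stays moved. The work goes in short steps, Python scripts to look and compute and a shell command to move; the robot and the scene stay as the last step left them, time stands still between calls to the robot, and variables do not carry over. Pictures are saved under pics/ and viewed, at most 13 in all, crops included, and the job is handed in when it is done.

```bash
mkdir -p pics
python3 - <<'E'
from station import *
import cv2
o=get_obs();print(o['time'],o['tcp_pos'],o['tool_rot'],o['width'],grip_depth)
for n in("top","side"):
    cv2.imwrite(f"pics/{n}0.png",read_camera(n)[:,:,::-1])
    p=camera_params(n);print(n,p)
E
```

```text
0.0 [277.12208101 587.40621775 195.76587718] [-1.15674245e-04  2.18601329e-01  9.75813929e-01 -7.87728811e-04] 0.9998644646972288 18.700000000000003
top {'intrinsics': array([[481.39059133,   0.        , 322.55910294],
       [  0.        , 481.39059133, 241.57330641],
       [  0.        ,   0.        ,   1.        ]]), 'dist_coeffs': array([-0.03641074,  0.        ,  0.        ,  0.        ,  0.        ]), 'R': array([[-0.01129706, -0.99969953, -0.02175389],
       [-0.98823263,  0.01448097, -0.15227134],
       [ 0.1525406 ,  0.01977769, -0.98809929]]), 't': array([-17.66188808, 569.75304968, 907.97198346])}
side {'intrinsics': array([[473.75882728,   0.        , 317.85081492],
       [  0.        , 473.75882728, 239.62591106],
       [  0.        ,   0.        ,   1.        ]]), 'dist_coeffs': array([0.02411705, 0.        , 0.        , 0.        , 0.        ]), 'R': array([[ 0.84760768, -0.53059839,  0.00515383],
       [-0.31030206, -0.50352605, -0.80633377],
       [ 0.43043448,  0.68185546, -0.59143833]]), 't': array([-517.01622958,  189.77675615,  657.64226772])}
```

View pics/top0.png

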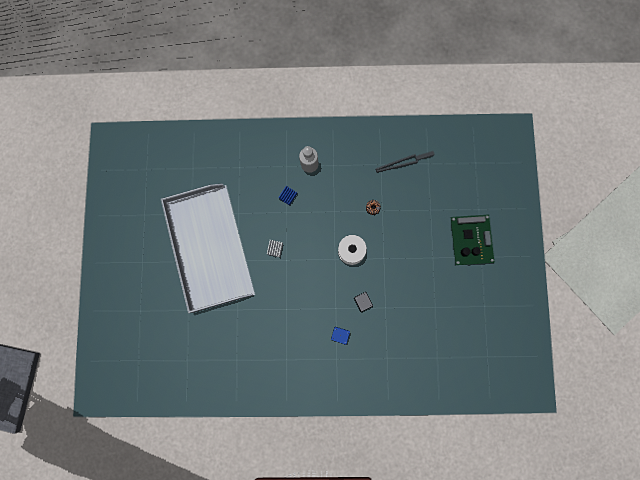

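View pics/side0.png

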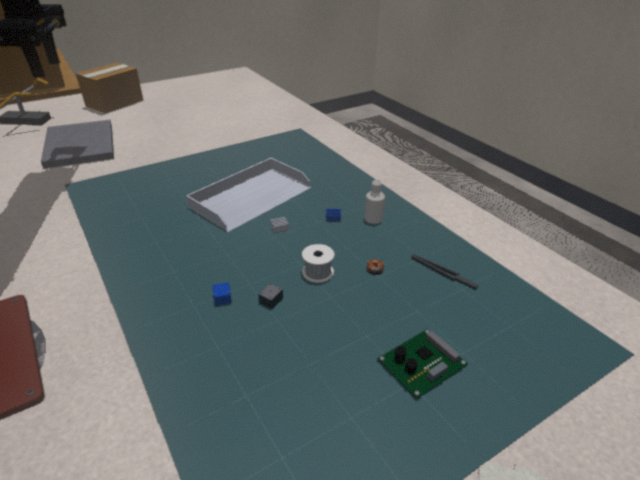

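The top view shows the heat sink at (275,248), the relay at (363,302), the choke at (373,207) and the reel at (352,250). The tray mouth runs from (226,186) to (254,295). The blue look-alikes are at (288,196) and (341,336). The side view agrees with this.

```bash
cat > h.py <<'E'
import numpy as np,cv2
from station import *
def world(n,uv,z):
    p=camera_params(n);K=p['intrinsics'];R=np.array(p['R']);t=np.array(p['t'])
    q=cv2.undistortPoints(np.float64(uv).reshape(-1,1,2),K,p['dist_coeffs']).reshape(-1,2)
    d=np.c_[q,np.ones(len(q))]@R; c=-R.T@t
    return c+d*((np.asarray(z,float)-c[2])/d[:,2])[:,None]
def snap(n,f,box=None,s=1):
    im=read_camera(n)[:,:,::-1]
    if box: im=im[box[1]:box[3],box[0]:box[2]]
    cv2.imwrite(f"pics/{f}.png",cv2.resize(im,None,fx=s,fy=s,interpolation=cv2.INTER_CUBIC))
def axes():
    w,x,y,z=get_obs()['tool_rot']; from scipy.spatial.transform import Rotation as Ro
    return Ro.from_quat([x,y,z,w]).as_matrix()
E
cat > m.py <<'E'
from h import *
N=dict(hs=(275,248,17),relay=(363,302,22),choke=(373,207,16),reel=(352,250,44),bottleb=(310,170,10),bhs=(288,196,17),brel=(341,336,22),tw1=(377,171,5),tw2=(433,153,5),brd1=(451,218,15),brd2=(457,265,15),mf_far=(226,186,16),mf_near=(254,296,2),bk_far=(163,200,30),bk_near=(190,312,30))
a=np.array(list(N.values()));P=world("top",a[:,:2],a[:,2])
f=P[11];n=P[12]
ang=np.arctan2(*(f-n)[:2][::-1]);print('mouth dir deg',np.degrees(ang),np.linalg.norm((f-n)[:2]))
# tray +x perpendicular to mouth, pointing to back
ex=np.array([-np.sin(ang),np.cos(ang)]);ey=np.array([-ex[1],ex[0]])
bm=(P[13]+P[14])[:2]/2; m=(f+n)[:2]/2; print('mouth',m,'back-mid dist',(bm-m)@ex,'ex',ex)
for k,p in zip(N,P): print(k,p[:2].round(0),'mouthframe',np.round([(p[:2]-m)@ex,(p[:2]-m)@ey]))
print(axes().round(3))
E
python3 m.py; python3 -c "
import cv2
im=cv2.imread('pics/top0.png')[140:350,150:430]
cv2.imwrite('pics/c.png',cv2.resize(im,None,fx=2.85,fy=2.85,interpolation=cv2.INTER_CUBIC))"
```

```text
mouth dir deg 14.446175060523723 235.551914141273
mouth [579.81095109 146.09621553] back-mid dist 128.5068793938597 ex [-0.24947039  0.96838243]
hs [562.  72.] mouthframe [-67.  36.]
relay [ 450. -103.] mouthframe [-209.  187.]
choke [ 644. -129.] mouthframe [-282.    6.]
reel [552. -83.] mouthframe [-215.   84.]
bottleb [727.   0.] mouthframe [-178. -106.]
bhs [670.  46.] mouthframe [-120.  -62.]
brel [385. -59.] mouthframe [-150.  240.]
tw1 [ 724. -140.] mouthframe [-313.  -68.]
tw2 [ 761. -260.] mouthframe [-438.  -75.]
brd1 [ 619. -288.] mouthframe [-430.   70.]
brd2 [ 522. -295.] mouthframe [-413.  166.]
mf_far [694. 175.] mouthframe [   0. -118.]
mf_near [466. 117.] mouthframe [  0. 118.]
bk_far [663. 302.] mouthframe [ 131. -119.]
bk_near [434. 239.] mouthframe [126. 118.]
[[-0.904  0.427 -0.001]
 [ 0.427  0.904 -0.001]
 [-0.    -0.001 -1.   ]]
```

View pics/c.png

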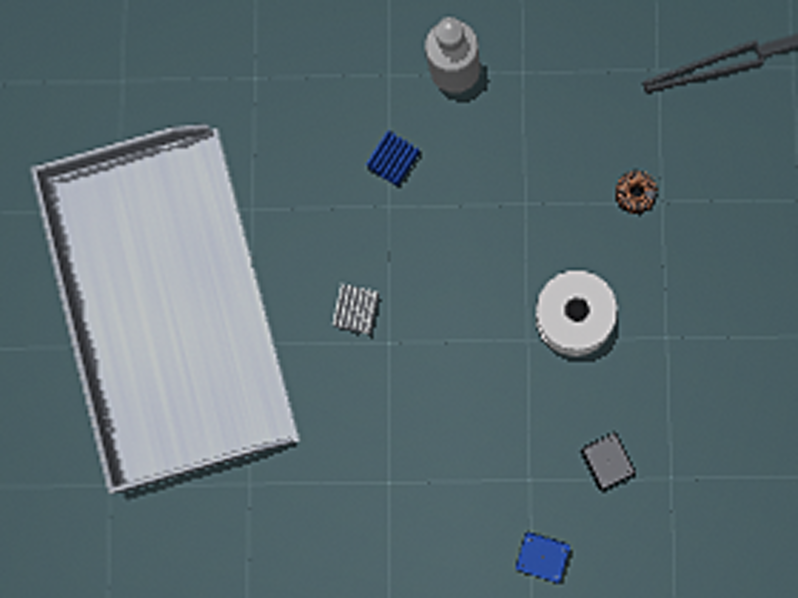

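The crop confirms the layout. I'll use the nearly shut gripper (about 18 mm gap) as a two-point pusher, and push the heat sink first, straight along world +y.

```bash
python3 -m crank '[[0,0,0,10.5,-0.58],[0,0,0,10.5,-0.58],[0,0,0,10.5,-0.58],[0,0,0,10.5,-0.58],[0,0,0,10.5,-0.58],[0,0,0,10.5,-0.58],[0,0,0,1.8,-0.58]]'
cat > go.py <<'E'
import sys;from h import *
A=axes();o=get_obs();t=np.array(eval(sys.argv[1]),float)
print('t',o['time'],'p',o['tcp_pos'].round(1),'w',o['width'],'xang',np.degrees(np.arctan2(A[1,0],A[0,0])).round(1),'F',np.round(o['force'],1))
print('shift',((t-o['tcp_pos'])@A/1000).round(4))
E
python3 go.py '[562,22,130]'
```

```text
time: 0.98
tcp_pos: [277.2, 587.6, 196.2]
tool_rot: [0.0, 0.708, 0.707, -0.0]
force: [-0.6, 0.3, -0.4]
width: 0.289
grasp_force: 0.0
t 0.975 p [277.2 587.6 196.2] w 0.28864934924247054 xang 89.9 F [-0.6  0.3 -0.4]
shift [-0.5652  0.2856  0.0667]
```

```bash
python3 -m crank '[[-0.047,0.0238,0,0,-0.58],[-0.047,0.0238,0,0,-0.58],[-0.047,0.0238,0,0,-0.58],[-0.047,0.0238,0,0,-0.58],[-0.047,0.0238,0,0,-0.58],[-0.047,0.0238,0,0,-0.58],[-0.047,0.0238,0,0,-0.58],[-0.047,0.0238,0,0,-0.58],[-0.047,0.0238,0,0,-0.58],[-0.047,0.0238,0,0,-0.58]]' >/dev/null;  python3 -m crank '[[-0.047,0.0238,0.02,0,-0.58],[-0.047,0.0238,0.02,0,-0.58],[0,0,0.026,0,-0.58],[0,0,0,0,-0.58],[0,0,0,0,-0.58]]'; python3 go.py '[562,22,9]'; python3 -c "
from h import *
snap('wrist','w1')"
```

```text
time: 2.85
tcp_pos: [562.6, 24.4, 131.5]
tool_rot: [0.0, 0.707, 0.708, 0.0]
force: [0.1, 0.9, 0.5]
width: 0.207
grasp_force: 0.0
t 2.85 p [562.6  24.4 131.5] w 0.20704873087635256 xang 90.1 F [0.1 0.9 0.5]
shift [-0.0024 -0.0006  0.1225]
```

View pics/w1.png

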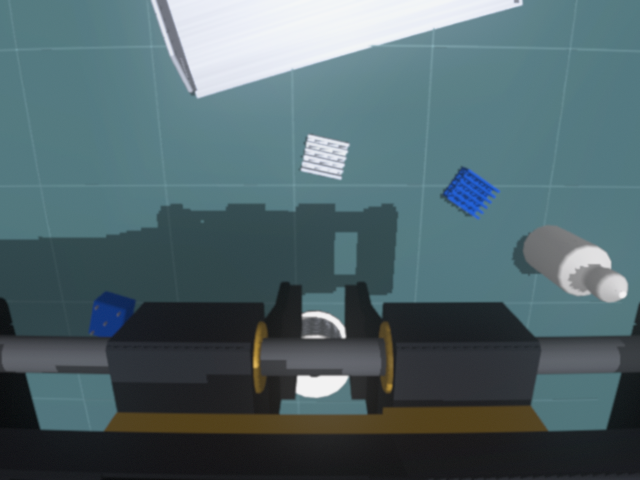

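The wrist view shows the heat sink at (326,157), nearly square to the push and just right of the fingers' centre line. The reel is behind and the path to the mouth is clear.

```bash
python3 -c "
from h import *
print(world('wrist',[(326,157),(198,97),(520,3)],[17,2,2]).round(1))"
python3 -m crank '[[0,0,0.04,0,-0.58],[0,0,0.04,0,-0.58],[0,0,0.03,0,-0.58],[0,0,0.012,0,-0.58],[0,0,0,0,-0.58],[0,0,0,0,-0.58]]'; python3 go.py '[562,32,9]'
```

```text
[[564.6  73.3  17. ]
 [470.8 115.4   2. ]
 [699.9 179.4   2. ]]
time: 3.65
tcp_pos: [563.5, 23.8, 10.2]
tool_rot: [0.001, 0.707, 0.707, 0.001]
force: [-0.5, 0.2, 0.3]
width: 0.208
grasp_force: 0.0
t 3.65 p [563.5  23.8  10.2] w 0.20754915687116532 xang 90.0 F [-0.5  0.2  0.3]
shift [ 0.0082 -0.0015  0.0012]
```

```bash
python3 -m crank '[[0.008,0,0,0,-0.58],[0.007,0,0,0,-0.58],[0.006,0,0,0,-0.58],[0.006,0,0,0,-0.58],[0.008,0,0,0,-0.58],[0.009,0,0,0,-0.58],[0.009,0,0,0,-0.58],[0.009,0,0,0,-0.58],[0.009,0,0,0,-0.58],[0.009,0,0,0,-0.58]]'; python3 -m crank '[[0.009,0,0,0,-0.58],[0.009,0,0,0,-0.58],[0.009,0,0,0,-0.58],[0.009,0,0,0,-0.58],[0.009,0,0,0,-0.58],[0.009,0,0,0,-0.58],[0.009,0,0,0,-0.58],[0.009,0,0,0,-0.58],[0.009,0,0,0,-0.58],[0.009,0,0,0,-0.58]]'; python3 go.py '[563,208,10]'
```

```text
time: 4.9
tcp_pos: [562.4, 104.1, 8.6]
tool_rot: [-0.0, 0.707, 0.707, -0.0]
force: [-0.1, -0.7, 0.6]
width: 0.21
grasp_force: 0.0
time: 6.15
tcp_pos: [562.5, 194.1, 8.7]
tool_rot: [0.0, 0.707, 0.707, -0.0]
force: [0.3, 0.0, 0.5]
width: 0.208
grasp_force: 0.0
t 6.15 p [562.5 194.1   8.7] w 0.2082366551330047 xang 89.9 F [0.3 0.  0.5]
shift [ 0.0139  0.0005 -0.0013]
```

```bash
python3 -m crank '[[0.007,0,0,0,-0.58],[0.005,0,0,0,-0.58],[0.002,0,0,0,-0.58],[0,0,0,0,-0.58],[-0.015,0,0,0,-0.58],[-0.03,0,0,0,-0.58],[0,0,-0.04,-8,-0.58],[0,0,-0.05,-8,-0.58],[0,0,-0.03,0,-0.58],[0,0,0,0,-0.58]]'; python3 go.py '[656,-175,130]'
```

```text
time: 7.4
tcp_pos: [564.2, 161.4, 131.3]
tool_rot: [0.001, 0.603, 0.798, 0.002]
force: [-0.0, -0.4, -0.0]
width: 0.211
grasp_force: 0.0
t 7.4 p [564.2 161.4 131.3] w 0.21065636901122511 xang 105.8 F [-0.  -0.4 -0. ]
shift [-0.3487 -0.0035  0.001 ]
```

```bash
python3 -m crank '[[-0.04,0,0,0,-0.58],[-0.05,0,0,0,-0.58],[-0.05,0,0,0,-0.58],[-0.05,0,0,0,-0.58],[-0.05,0,0,0,-0.58],[-0.05,0,0,0,-0.58],[-0.04,-0.002,0,0,-0.58],[-0.019,-0.002,0,0,-0.58],[0,0,0,0,-0.58],[0,0,0,0,-0.58]]'; python3 -c "
from h import *
snap('wrist','w2');snap('top','t2',(150,140,430,350),2.85)"; python3 go.py '[656,-175,9]'
```

```text
time: 8.65
tcp_pos: [654.5, -172.0, 128.2]
tool_rot: [-0.001, 0.602, 0.799, 0.0]
force: [0.1, 0.2, -0.1]
width: 0.208
grasp_force: 0.0
t 8.75 p [ 654.7 -171.8  128.6] w 0.21213444894891506 xang 106.1 F [-0.3  0.5 -0.3]
shift [-0.0036  0.0003  0.1196]
```

View pics/w2.png

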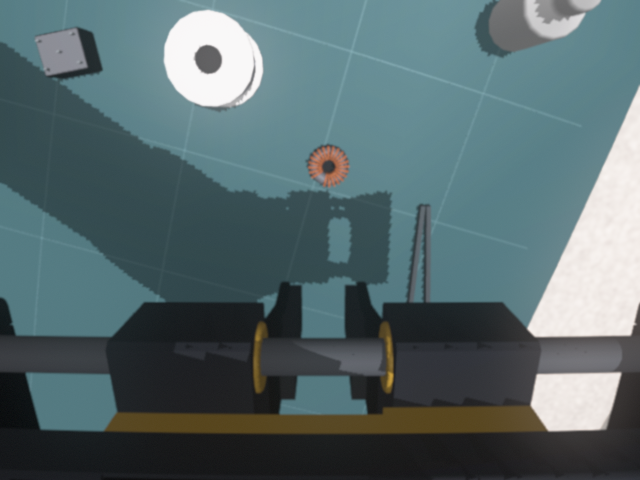

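View pics/t2.png

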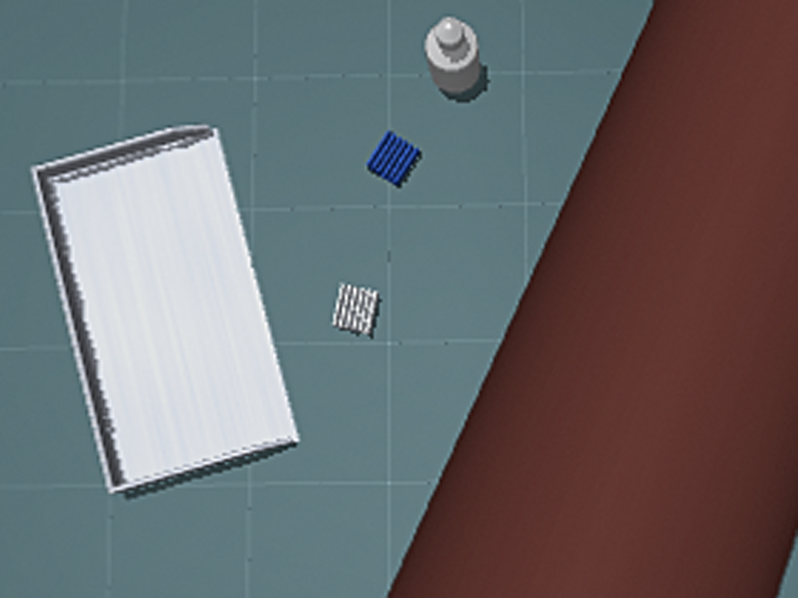

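The wrist view shows the choke at (328,166), in line with the fingers. In the top view the heat sink hasn't moved from its original spot at crop (356,308), so the fingers must have missed it. I'll compare the real fingertip position with the TCP before moving on.

Run:
```python
from h import *
p=camera_params('wrist');o=get_obs();A=axes();t=o['tcp_pos']
print('cam',(-p['R'].T@p['t']-t)@A)
pts=[t+A@np.array(v,float) for v in([0,0,0],[0,9,0],[0,-9,0],[10,9,0],[10,-9,0],[10,9,-19],[10,9,-10])]
uv,_=cv2.projectPoints(np.array(pts),cv2.Rodrigues(p['R'])[0],p['t'],p['intrinsics'],p['dist_coeffs']);print(uv.reshape(-1,2).round())
print(world('wrist',[(328,166)],[16]).round(1),p['R'].round(2).tolist())
p=camera_params('side')
uv,_=cv2.projectPoints(np.array([t]),cv2.Rodrigues(p['R'])[0],p['t'],p['intrinsics'],p['dist_coeffs']);print('side',uv.ravel());u,v=uv.ravel().astype(int)
snap('side','s1',(max(u-130,0),max(v-100,0),u+130,v+95),3)
```

```text
cam [  79.92938486   -0.19259079 -187.88283982]
[[324. 282.]
 [342. 282.]
 [305. 282.]
 [342. 263.]
 [305. 263.]
 [344. 278.]
 [343. 271.]]
[[ 646.  -129.8   16. ]] [[0.96, 0.28, -0.0], [0.27, -0.92, 0.29], [0.08, -0.28, -0.96]]
side [400.2792801  220.22037623]
```

View pics/s1.png

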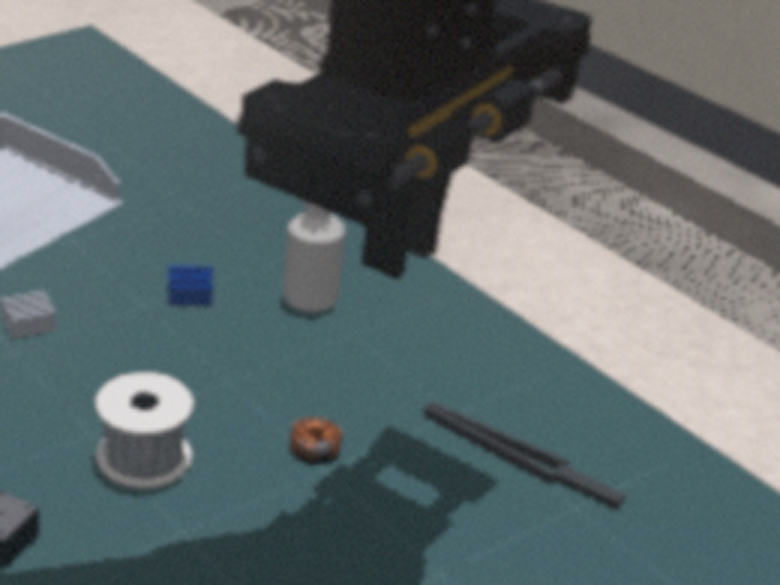

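In the crop, the TCP projects to about (390,300), but the fingertips end near (385,275) and (425,252). The tips are therefore about 20 mm higher than the reported TCP, and they passed over the heat sink. I'll feel for the mat here, in free space.

```bash
python3 -m crank '[[0,0,0.04,0,-0.58],[0,0,0.04,0,-0.58],[0,0,0.03,0,-0.58],[0,0,0.012,0,-0.58],[0,0,0,0,-0.58],[0,0,0,0,-0.58]]'|sed -n 2,4p
for i in 1; do python3 -m crank '[[0,0,0.004,0,-0.58],[0,0,0,0,-0.58]]'|sed -n 2,4p; done
python3 -m crank '[[0,0,0.003,0,-0.58],[0,0,0,0,-0.58]]'|sed -n 2,4p
```

```text
tcp_pos: [655.5, -174.3, 8.2]
tool_rot: [0.001, 0.602, 0.798, 0.0]
force: [0.2, -0.7, 0.9]
tcp_pos: [654.6, -174.1, 2.9]
tool_rot: [0.0, 0.602, 0.798, 0.0]
force: [-0.1, 0.3, -0.5]
tcp_pos: [654.3, -174.1, -0.6]
tool_rot: [-0.0, 0.602, 0.798, -0.0]
force: [1.1, -0.2, -0.6]
```

```bash
python3 -m crank '[[0,0,0.003,0,-0.58],[0,0,0.002,0,-0.58],[0,0,0,0,-0.58]]'|sed -n 2,4p
python3 -m crank '[[0,0,0.003,0,-0.58],[0,0,0,0,-0.58]]'|sed -n 2,4p
python3 - <<'E'
from h import *
A=axes();t=get_obs()['tcp_pos'];p=camera_params('side')
uv,_=cv2.projectPoints(np.array([t]),cv2.Rodrigues(p['R'])[0],p['t'],p['intrinsics'],p['dist_coeffs']);u,v=uv.ravel().astype(int);print(u,v)
snap('side','s2',(u-80,v-70,u+80,v+50),5)
E
```

```text
tcp_pos: [654.3, -174.1, -5.6]
tool_rot: [-0.0, 0.602, 0.798, -0.0]
force: [-0.8, -0.5, 0.2]
tcp_pos: [654.3, -174.0, -8.6]
tool_rot: [-0.0, 0.602, 0.798, -0.0]
force: [-0.2, 0.3, -0.5]
392 286
```

View pics/s2.png

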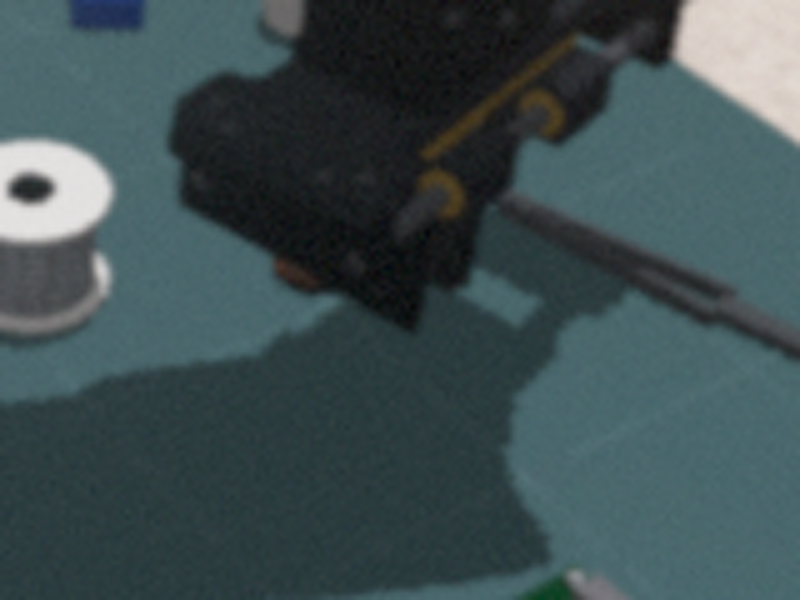

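Tips are at crop (415,330) and (455,285), close to the mat and not touching yet. I'll keep feeling in small steps.

```bash
for r in 1 2 3; do echo; done >/dev/null
python3 -m crank '[[0,0,0.002,0,-0.58],[0,0,0,0,-0.58]]'|sed -n '2p;4p'
python3 -m crank '[[0,0,0.002,0,-0.58],[0,0,0,0,-0.58]]'|sed -n '2p;4p'
```

```text
tcp_pos: [654.4, -174.1, -10.5]
force: [-0.1, 0.4, 0.1]
tcp_pos: [654.4, -174.0, -12.6]
force: [0.5, 0.9, -0.2]
```

```bash
python3 -m crank '[[0,0,0.0015,0,-0.58],[0,0,0,0,-0.58]]'|sed -n '2p;4p'
python3 -m crank '[[0,0,0.0015,0,-0.58],[0,0,0,0,-0.58]]'|sed -n '2p;4p'
```

```text
tcp_pos: [654.4, -174.1, -14.0]
force: [0.5, -0.0, -0.0]
tcp_pos: [654.4, -174.1, -15.5]
force: [-0.3, -0.1, -0.3]
```

```bash
python3 -m crank '[[0,0,0.0015,0,-0.58],[0,0,0,0,-0.58]]'|sed -n '2p;4p'
python3 -m crank '[[0,0,0.0015,0,-0.58],[0,0,0,0,-0.58]]'|sed -n '2p;4p'
```

```text
tcp_pos: [654.4, -174.0, -17.0]
force: [0.0, -0.6, -1.1]
tcp_pos: [654.4, -174.1, -18.5]
force: [0.3, 0.4, -0.8]
```

```bash
python3 - <<'E'
from h import *
p=camera_params('side');A=axes();t=np.array([654.3,-174,-8.6])
for dz in (10,14,18,22,26):
    pts=[t+A@np.array([sx*9.5,y,-dz]) for y in(-24,-9,9,24) for sx in(-1,1)]
    uv,_=cv2.projectPoints(np.array(pts),cv2.Rodrigues(p['R'])[0],p['t'],p['intrinsics'],p['dist_coeffs'])
    print(dz,((uv.reshape(-1,2)-[392-80,286-70])*5).round().astype(int).tolist())
E
python3 -m crank '[[0,0,0.001,0,-0.58],[0,0,0,0,-0.58]]'|sed -n '2p;4p'
```

```text
10 [[387, 377], [342, 352], [413, 355], [367, 330], [443, 329], [397, 305], [467, 308], [422, 285]]
14 [[389, 369], [343, 343], [414, 346], [368, 322], [444, 321], [398, 296], [468, 300], [423, 276]]
18 [[390, 360], [344, 334], [415, 338], [369, 313], [445, 312], [399, 288], [470, 291], [424, 267]]
22 [[391, 351], [344, 325], [416, 329], [370, 304], [446, 303], [401, 279], [471, 282], [425, 259]]
26 [[392, 342], [345, 316], [418, 320], [371, 295], [448, 294], [402, 270], [472, 273], [426, 250]]
tcp_pos: [654.5, -174.1, -19.4]
force: [0.4, 0.6, 0.5]
```

The projection puts the tips about 21.5 mm behind the reported TCP, so mat contact is at TCP z ≈ -19.5. I'll push at TCP z ≈ -15. The heat sink goes first again, because it blocks the choke's lane.

```bash
python3 -m crank '[[0,0,-0.04,0,-0.6],[0,0,-0.05,8,-0.6],[0,0,-0.05,7.9,-0.6],[0,0,0,0,-0.6],[0,0,0,0,-0.6]]'|sed -n '1,2p'; python3 go.py '[564,20,120]'
```

```text
time: 13.1
tcp_pos: [654.3, -173.8, 120.2]
t 13.1 p [ 654.3 -173.8  120.2] w 0.19520472224000798 xang 90.1 F [ 0.8  0.1 -0.4]
shift [ 0.194  -0.09    0.0003]
```

```bash
python3 -m crank '[[0.04,-0.018,0,0,-0.6],[0.045,-0.021,0,0,-0.6],[0.045,-0.021,0,0,-0.6],[0.04,-0.02,0,0,-0.6],[0.024,-0.01,0,0,-0.6],[0,0,0.04,0,-0.6],[0,0,0.05,0,-0.6],[0,0,0.035,0,-0.6],[0,0,0.01,0,-0.6],[0,0,0,0,-0.6]]'|sed -n '1,2p'; python3 go.py '[564,210,-15]'
```

```text
time: 14.35
tcp_pos: [563.9, 19.5, -14.7]
t 14.35 p [563.9  19.5 -14.7] w 0.20197142651980965 xang 90.0 F [-0.3 -0.4  0.7]
shift [0.1905 0.0003 0.0002]
```

```bash
python3 -m crank '[[0.01,0,0,0,-0.6],[0.008,0,0,0,-0.6],[0.005,0,0,0,-0.6],[0.005,0,0,0,-0.6],[0.006,0,0,0,-0.6],[0.008,0,0,0,-0.6],[0.009,0,0,0,-0.6],[0.009,0,0,0,-0.6],[0.009,0,0,0,-0.6],[0.009,0,0,0,-0.6]]'|sed -n '1,4p'; python3 go.py '[564,210,-15]'; python3 -c "
from h import *
im=read_camera('top')[200:300,240:320].astype(int)
m=(im.min(2)>120);ys,xs=np.nonzero(m[:, 20:]);print(len(xs),(xs.mean()+260 if len(xs) else 0),ys.mean()+200)"
```

```text
time: 15.6
tcp_pos: [564.3, 98.5, -14.4]
tool_rot: [-0.0, 0.707, 0.707, -0.0]
force: [-0.5, 0.2, 0.3]
t 15.6 p [564.3  98.5 -14.4] w 0.19785564536597358 xang 90.1 F [-0.5  0.2  0.3]
shift [ 0.1115 -0.0002  0.0006]
0 0 nan<string>:4: RuntimeWarning: Mean of empty slice.
  ret = ret.dtype.type(ret / rcount)
```

Run:
```python
from h import *
p=camera_params('wrist');im=read_camera('wrist')
ys=np.arange(100,150,4.);pts=np.array([[x,y,10.] for y in ys for x in(540,556,564,572,588)])
uv,_=cv2.projectPoints(pts,cv2.Rodrigues(p['R'])[0],p['t'],p['intrinsics'],p['dist_coeffs'])
uv=uv.reshape(len(ys),5,2).astype(int)
for y,r in zip(ys,uv): print(y,r[2],[im[v,u].tolist() for u,v in r])
```

```text
100.0 [323 304] [[53, 69, 75], [51, 68, 72], [52, 71, 75], [52, 70, 75], [49, 68, 73]]
104.0 [323 295] [[56, 75, 80], [55, 71, 77], [54, 72, 77], [52, 71, 75], [49, 69, 73]]
108.0 [323 287] [[57, 76, 81], [109, 115, 123], [123, 127, 136], [124, 128, 137], [50, 70, 74]]
112.0 [323 278] [[60, 78, 82], [95, 97, 105], [150, 154, 165], [119, 122, 131], [53, 72, 76]]
116.0 [323 269] [[63, 80, 85], [94, 96, 104], [93, 96, 103], [95, 98, 106], [54, 73, 77]]
120.0 [323 260] [[68, 84, 90], [102, 106, 113], [96, 99, 106], [94, 98, 105], [55, 74, 79]]
124.0 [323 251] [[70, 86, 92], [212, 218, 229], [182, 188, 202], [104, 107, 115], [56, 75, 80]]
128.0 [323 242] [[102, 133, 140], [190, 195, 211], [217, 222, 231], [217, 222, 232], [60, 79, 83]]
132.0 [323 233] [[107, 137, 144], [110, 112, 121], [129, 133, 143], [175, 180, 194], [90, 122, 129]]
136.0 [323 224] [[202, 210, 223], [105, 108, 116], [111, 113, 123], [109, 113, 121], [92, 124, 132]]
140.0 [323 214] [[217, 221, 231], [181, 192, 207], [103, 132, 141], [101, 131, 137], [95, 126, 134]]
144.0 [323 204] [[218, 221, 231], [220, 224, 234], [222, 226, 236], [157, 173, 184], [97, 129, 137]]
148.0 [323 195] [[217, 221, 231], [218, 221, 231], [219, 223, 233], [224, 227, 237], [104, 133, 141]]
```

The pixel check shows the heat sink now riding just ahead of the fingers (y ≈ 108–136). I'll continue the push.

```bash
python3 -m crank '[[0.009,0,0,0,-0.6],[0.009,0,0,0,-0.6],[0.009,0,0,0,-0.6],[0.009,0,0,0,-0.6],[0.009,0,0,0,-0.6],[0.009,0,0,0,-0.6],[0.009,0,0,0,-0.6],[0.009,0,0,0,-0.6],[0.009,0,0,0,-0.6],[0.009,0,0,0,-0.6]]'|sed -n '1,4p'; python3 -m crank '[[0.009,0,0,0,-0.6],[0.007,0,0,0,-0.6],[0.003,0,0,0,-0.6],[0,0,0,0,-0.6],[-0.02,0,0,0,-0.6],[-0.04,0,0,0,-0.6],[0,0,-0.04,-7.2,-0.68],[0,0,-0.05,-7.2,-0.68],[0,0,-0.04,0,-0.68],[0,0,0,0,-0.68]]'|sed -n '1,4p'; python3 -c "
from h import *
m=np.array([579.8,146.1]);ex=np.array([-.2495,.9684]);ey=np.array([-ex[1],ex[0]])
print('start',m-330*ex+5.5*ey)"; python3 go.py '[656.8,-174.8,120]'
```

```text
time: 16.95
tcp_pos: [564.2, 188.4, -14.4]
tool_rot: [-0.0, 0.707, 0.707, -0.0]
force: [0.3, -0.4, -1.1]
time: 18.2
tcp_pos: [566.4, 145.2, 118.9]
tool_rot: [0.001, 0.613, 0.79, 0.003]
force: [0.1, -0.8, -0.6]
start [ 656.8088  -174.84425]
t 18.2 p [566.4 145.2 118.9] w 0.163745177792882 xang 104.3 F [ 0.1 -0.8 -0.6]
shift [-0.3324  0.0085 -0.0014]
```

```bash
python3 -m crank '[[-0.04,0.001,0,0,-0.68],[-0.055,0.001,0,0,-0.68],[-0.055,0.001,0,0,-0.68],[-0.055,0.001,0,0,-0.68],[-0.055,0.001,0,0,-0.68],[-0.045,0.001,0,0,-0.68],[-0.027,0.002,0,0,-0.68],[0,0,0,0,-0.68],[0,0,0,0,-0.68]]'|sed -n '1,2p'
cat > mf.py <<'E'
from h import *
m=np.array([579.8,146.1]);ex=np.array([-.2495,.9684]);ey=np.array([-ex[1],ex[0]])
f=lambda p:np.round([(p[:2]-m)@ex,(p[:2]-m)@ey],1)
im=read_camera('wrist');hsv=cv2.cvtColor(im,cv2.COLOR_RGB2HSV)
def blob(mask,name,z):
    n,l,s,c=cv2.connectedComponentsWithStats(mask.astype(np.uint8))
    for i in range(1,n):
        if s[i,4]>150: print(name,c[i].round(),s[i,2:].tolist(),f(world('wrist',[c[i]],[z])[0]))
g=im[:300].astype(int)
blob((g[...,0]-g[...,2]>40),'orange',14)
blob((g.min(2)>150),'white',44)
print('tcp',f(get_obs()['tcp_pos']))
im=read_camera('top').astype(int)[180:320,160:260]
gr=cv2.cvtColor(im.astype(np.uint8),cv2.COLOR_RGB2GRAY)
cv2.imwrite('pics/tray.png',cv2.resize(gr,None,fx=5,fy=4))
E
python3 mf.py; python3 go.py '[656.8,-174.8,-15]'
```

```text
time: 19.32
tcp_pos: [654.0, -172.5, 114.7]
orange [329. 166.] [43, 43, 920] [-282.5    3.7]
white [562.  11.] [63, 26, 1022] [-189.1 -129.6]
white [203.  59.] [106, 102, 7750] [-216.1   77.9]
white [611. 234.] [86, 195, 8396] [-322.4 -183.7]
tcp [-326.3    7.2]
t 19.425 p [ 654.5 -171.4  115.2] w 0.1606726980204499 xang 104.5 F [ 1.3 -0.6 -0.6]
shift [-0.004   0.0014  0.1302]
```

```bash
python3 -m crank '[[0,0.003,0.04,0,-0.68],[0,0,0.05,0,-0.68],[0,0,0.03,0,-0.68],[0,0,0.01,0,-0.68],[0.006,0,0,0,-0.68],[0.008,0,0,0,-0.68],[0.005,0,0,0,-0.68],[0.004,0,0,0,-0.68],[0.006,0,0,0,-0.68]]'|sed -n '1,4p'; python3 -m crank '[[0.007,-0.002,0,0,-0.68],[0.008,-0.0025,0,0,-0.68],[0.008,-0.0025,0,0,-0.68],[0.008,-0.0025,0,0,-0.68],[0.008,-0.0025,0,0,-0.68],[0.008,-0.002,0,0,-0.68]]'|sed -n '1,4p';python3 mf.py
```

```text
time: 20.55
tcp_pos: [650.6, -143.9, -13.9]
tool_rot: [0.0, 0.613, 0.79, 0.0]
force: [-0.5, -0.3, -0.3]
time: 21.3
tcp_pos: [624.9, -101.3, -14.3]
tool_rot: [-0.0, 0.613, 0.79, 0.0]
force: [0.9, -0.2, -0.1]
orange [324. 253.] [73, 74, 2628] [-224.7   18.1]
white [239. 121.] [640, 300, 97033] [-172.3   43.8]
white [631. 147.] [21, 76, 1143] [-179.1  -78.2]
tcp [-249.6   18.1]
```

The choke is nested squarely between the fingers at y ≈ 18. I'll push straight on into the tray.

```bash
python3 -m crank '[[0.009,0,0,0,-0.68],[0.009,0,0,0,-0.68],[0.009,0,0,0,-0.68],[0.009,0,0,0,-0.68],[0.009,0,0,0,-0.68],[0.009,0,0,0,-0.68],[0.009,0,0,0,-0.68],[0.009,0,0,0,-0.68],[0.009,0,0,0,-0.68],[0.009,0,0,0,-0.68]]'|sed -n '4p';python3 -m crank '[[0.009,0,0,0,-0.68],[0.009,0,0,0,-0.68],[0.009,0,0,0,-0.68],[0.009,0,0,0,-0.68],[0.009,0,0,0,-0.68],[0.009,0,0,0,-0.68],[0.009,0,0,0,-0.68],[0.009,0,0,0,-0.68],[0.009,0,0,0,-0.68],[0.009,0,0,0,-0.68]]'|sed -n '1,4p';python3 mf.py
```

```text
force: [-0.3, -1.4, -0.0]
time: 23.9
tcp_pos: [580.2, 73.0, -14.3]
tool_rot: [0.0, 0.613, 0.79, -0.0]
force: [0.6, -1.3, 0.0]
orange [323. 254.] [72, 70, 2009] [-44.7  18. ]
white [37. 64.] [55, 137, 1202] [ 25.2 103.3]
white [357.  69.] [570, 144, 77987] [22.9  8.2]
tcp [-69.3  17.8]
```

```bash
python3 -m crank '[[0.009,0,0,0,-0.68],[0.009,0,0,0,-0.68],[0.009,0,0,0,-0.68],[0.009,0,0,0,-0.68],[0.009,0,0,0,-0.68],[0.009,0,0,0,-0.68],[0.009,0,0,0,-0.68],[0.009,0,0,0,-0.68],[0.009,0,0,0,-0.68],[0.008,0,0,0,-0.68]]'|sed -n '1,4p';python3 mf.py; python3 -c "
from h import *;snap('wrist','w3')"
```

```text
time: 25.25
tcp_pos: [558.0, 159.3, -14.4]
tool_rot: [0.0, 0.613, 0.79, -0.0]
force: [-0.7, -0.5, -0.1]
orange [305. 248.] [33, 51, 625] [46.5 25.6]
orange [336. 264.] [47, 63, 728] [39.7 12.8]
white [263.  36.] [627, 249, 8933] [120.5  35.5]
white [379. 143.] [567, 270, 119130] [90.4  1.2]
white [405. 260.] [42, 6, 179] [52.3 -9.1]
white [402. 288.] [47, 24, 1032] [42.4 -8.6]
tcp [19.6 17.8]
```

View pics/w3.png

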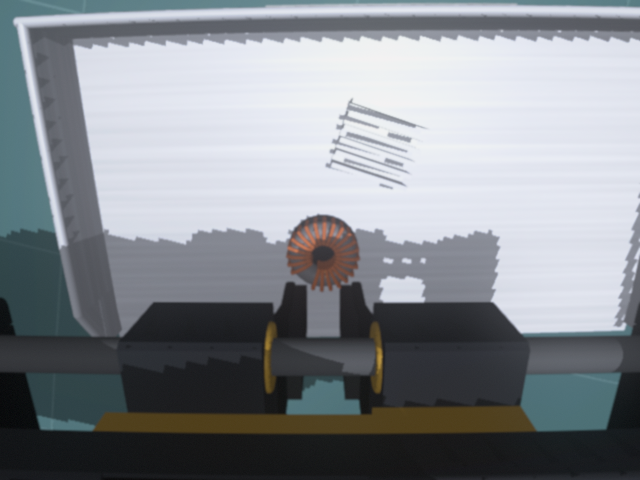

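The wrist view shows the heat sink at (375,145), deep in the tray, and the choke at (323,253), about 43 mm inside. Next is the relay.

```bash
python3 -m crank '[[-0.02,0,0,0,-0.6],[-0.04,0,0,0,-0.6],[0,0,-0.04,9.2,-0.6],[0,0,-0.05,9.2,-0.6],[0,0,-0.05,9.1,-0.6],[0,0,0,0,-0.6],[0,0,0,0,-0.6]]'|sed -n '1,2p'; python3 go.py '[439,-150,120]'
```

```text
time: 26.28
tcp_pos: [572.9, 99.2, 125.2]
t 26.275 p [572.9  99.2 125.2] w 0.20076611786346776 xang 76.9 F [-0.3 -0.2 -1.6]
shift [-0.2731 -0.0742  0.0052]
```

```bash
python3 -m crank '[[-0.04,-0.011,0,0,-0.6],[-0.05,-0.014,0,0,-0.6],[-0.05,-0.014,0,0,-0.6],[-0.05,-0.014,0,0,-0.6],[-0.05,-0.013,0,0,-0.6],[-0.033,-0.008,0,0,-0.6],[0,0,0,0,-0.6],[0,0,0,0,-0.6]]'|sed -n '1,2p'
python3 - <<'E'
from h import *
im=read_camera('wrist').astype(int)
# relay top grey: low saturation, mid brightness, in the region ahead
p=camera_params('wrist')
uv,_=cv2.projectPoints(np.array([[450,-103,22.]]),cv2.Rodrigues(p['R'])[0],p['t'],p['intrinsics'],p['dist_coeffs']);print('expected',uv.ravel().round())
c=uv.ravel().astype(int);x0,y0=max(c[0]-60,0),max(c[1]-60,0);s=im[y0:c[1]+60,x0:c[0]+60]
m=((s[...,2]-s[...,0])<16).astype(np.uint8)
n,l,st,ce=cv2.connectedComponentsWithStats(m)
for i in range(1,n):
    if st[i,4]>200:
        q=ce[i]+[x0,y0];r=cv2.minAreaRect(np.argwhere(l==i)[:,::-1].astype(np.float32));print(st[i].tolist(),q.round(),world('wrist',[q],[20]).round(1),r)
cv2.imwrite('pics/w4.png',im[:,:,::-1].astype(np.uint8))
E
python3 go.py '[439,-150,-15]'
```

```text
time: 27.28
tcp_pos: [439.0, -148.2, 125.0]
expected [324. 162.]
[36, 33, 56, 55, 1675] [328. 162.] [[ 452.  -103.8   20. ]] ((63.4706916809082, 60.240325927734375), (37.86872100830078, 44.887786865234375), 51.95296096801758)
t 27.325 p [ 439.3 -147.9  125.2] w 0.19900296205707507 xang 77.0 F [-0.9  1.   0.2]
shift [-0.002   0.0003  0.1402]
```

View pics/w4.png

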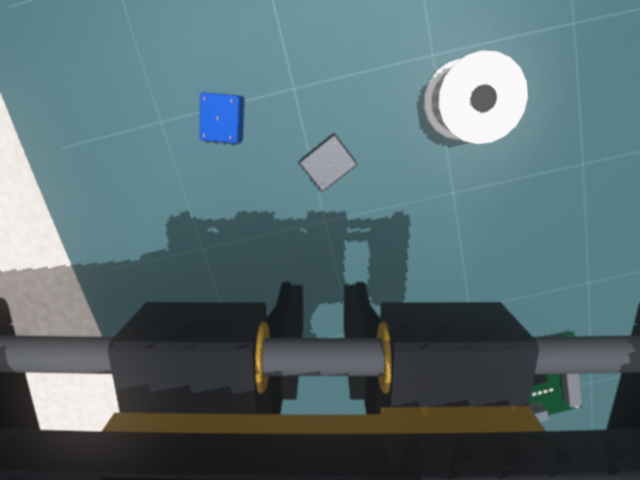

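The relay is at (328,162), with its near corner at (323,190) facing the finger gap, so it will nest. The blue look-alike and the reel both clear the path.

```bash
python3 -m crank '[[0,0.001,0.04,0,-0.6],[0,0,0.05,0,-0.6],[0,0,0.04,0,-0.6],[0,0,0.01,0,-0.6],[0.008,0,0,0,-0.6],[0.007,0,0,0,-0.6],[0.005,0,0,0,-0.6],[0.005,0,0,0,-0.6],[0.006,0,0,0,-0.6],[0.007,0,0,0,-0.6]]'|sed -n '1,4p'; python3 -m crank '[[0.008,0,0,0,-0.6],[0.008,0,0,0,-0.6],[0.008,0,0,0,-0.6],[0.008,0,0,0,-0.6],[0.008,0,0,0,-0.6]]'|sed -n '1,4p'
cat > rel.py <<'E'
from h import *
from mf import f
im=read_camera('wrist').astype(int);s=im[150:300,250:400]
m=(np.abs(s[...,2]-s[...,0])<20)&(s.max(2)<190)
n,l,st,ce=cv2.connectedComponentsWithStats(m.astype(np.uint8))
for i in range(1,n):
    if st[i,4]>400:
        q=ce[i]+[250,150];print(st[i].tolist(),q.round(),f(world('wrist',[q],[20])[0]),cv2.minAreaRect(np.argwhere(l==i)[:,::-1].astype(np.float32)))
E
python3 rel.py | grep -v -e white -e orange
```

```text
time: 28.58
tcp_pos: [449.0, -111.5, -14.2]
tool_rot: [0.0, 0.783, 0.622, 0.0]
force: [0.0, 1.0, 0.4]
time: 29.2
tcp_pos: [458.1, -72.4, -14.3]
tool_rot: [0.0, 0.783, 0.622, -0.0]
force: [0.3, 0.5, 0.8]
tcp [-180.3  171.9]
[28, 66, 101, 84, 4230] [329. 270.] [-164.5  161.7] ((78.0, 107.5), (83.0, 100.0), 90.0)
```

```bash
python3 -m crank '[[0.009,0,0,0,-0.6],[0.009,0,0,0,-0.6],[0.009,0,0,0,-0.6],[0.009,0,0,0,-0.6],[0.009,0,0,0,-0.6],[0.009,0,0,0,-0.6],[0.009,0,0,0,-0.6],[0.009,0,0,0,-0.6],[0.009,0,0,0,-0.6],[0.009,0,0,0,-0.6]]'|sed -n '1,4p'; python3 rel.py | grep -v -e white -e orange;  python3 -m crank '[[0.009,0,0,0,-0.6],[0.009,0,0,0,-0.6],[0.009,0,0,0,-0.6],[0.009,0,0,0,-0.6],[0.009,0,0,0,-0.6]]'|sed -n '1,4p'; python3 rel.py | grep -v -e white -e orange
```

```text
time: 30.6
tcp_pos: [478.4, 15.3, -14.3]
tool_rot: [0.0, 0.783, 0.622, -0.0]
force: [0.2, -0.0, 0.9]
tcp [-100.2  130.3]
[28, 67, 101, 83, 4088] [329. 270.] [-84.9 120.2] ((78.0, 108.0), (82.0, 100.0), 90.0)
time: 31.38
tcp_pos: [488.6, 59.3, -14.3]
tool_rot: [0.0, 0.783, 0.622, -0.0]
force: [-0.5, 0.3, 0.0]
tcp [-60.2 109.4]
[27, 57, 103, 93, 6642] [327. 261.] [-41.5  98.1] ((78.0, 103.0), (92.0, 102.0), 90.0)
```

The relay is riding steadily. Last stretch into the tray, then back away and up.

```bash
python3 -m crank '[[0.009,0,0,0,-0.6],[0.009,0,0,0,-0.6],[0.009,0,0,0,-0.6],[0.009,0,0,0,-0.6],[0.009,0,0,0,-0.6],[0.009,0,0,0,-0.6],[0.009,0,0,0,-0.6],[0.009,0,0,0,-0.6],[0.009,0,0,0,-0.6],[0.008,0,0,0,-0.6]]'|sed -n '1,4p';  python3 -m crank '[[0,0,0,0,-0.6],[-0.02,0,0,0,-0.6],[-0.04,0,0,0,-0.6],[-0.01,0,-0.04,0,-0.6],[0,0,-0.05,0,-0.6],[-0.03,0,-0.05,0,-0.6],[-0.04,0,0,0,-0.6],[-0.04,0,0,0,-0.6],[0,0,0,0,-0.6],[0,0,0,0,-0.6]]'|sed -n '1,4p'
python3 - <<'E'
from h import *
from mf import f
im=read_camera('top');cv2.imwrite('pics/end.png',cv2.resize(im[140:350,150:430,::-1],None,fx=2.85,fy=2.85,interpolation=cv2.INTER_CUBIC))
a=im[180:320,150:265].astype(int);g=cv2.cvtColor(im[180:320,150:265],cv2.COLOR_RGB2GRAY)
# dark blobs on tray floor
n,l,st,ce=cv2.connectedComponentsWithStats((g<150).astype(np.uint8))
for i in range(1,n):
    if 25<st[i,4]<900: q=ce[i]+[150,180];print(st[i].tolist(),q.round(),f(world('top',[q],[15])[0]),a[l==i].mean(0).round())
E
```

```text
time: 32.78
tcp_pos: [508.7, 145.9, -14.4]
tool_rot: [0.0, 0.783, 0.622, -0.0]
force: [0.4, -0.4, 0.4]
time: 34.02
tcp_pos: [467.3, -30.3, 125.3]
tool_rot: [-0.001, 0.783, 0.622, 0.0]
force: [1.2, 0.9, -0.8]
white [339. 136.] [640, 300, 110971] [-89.  113.8]
white [ 99. 233.] [17, 44, 234] [-70.3 289.2]
white [356. 262.] [24, 41, 844] [-170.1  141.8]
tcp [-142.4  152.6]
[41, 63, 16, 16, 185] [198. 251.] [86.7 -0.2] [104. 106. 111.]
[64, 68, 16, 15, 180] [221. 255.] [42.5 20.1] [95. 72. 62.]
[69, 82, 20, 21, 287] [228. 272.] [37.3 59. ] [ 99. 100. 105.]
```

View pics/end.png

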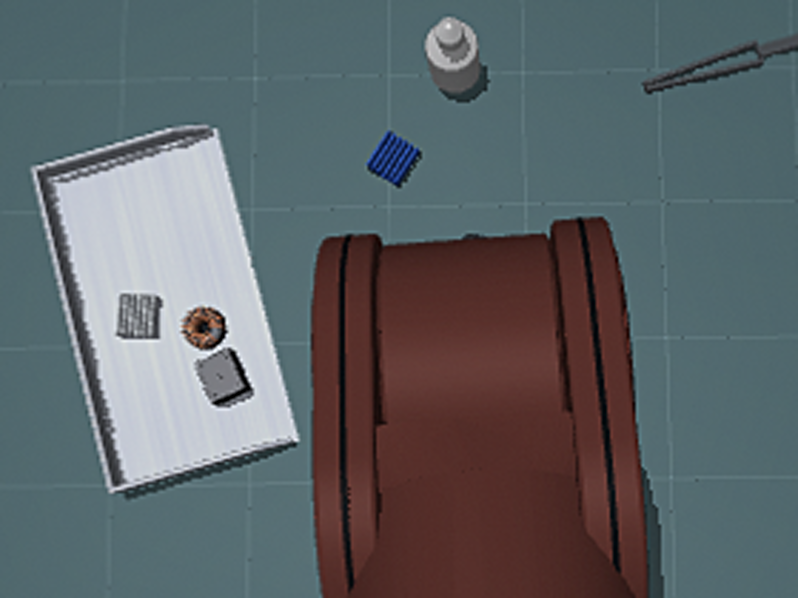

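All three parts lie in the tray: heat sink at crop (139,316), choke at (204,327), relay at (222,376). Their centres are about 87, 42 and 37 mm behind the mouth. The bottle and tweezers haven't moved, and the arm is clear.

```bash
python3 -c "
from station import *
print(close_job())"
```

```text
the job is handed in; nothing more can be done
None
```

I handed the job in at about 34 s with the heat sink, choke and relay all inside the tray (centres about 87, 42 and 37 mm behind its mouth) and the arm clear; the bottle and visible part of the tweezers had not moved, while the reel and board were not in the final picture but the arm kept clear of them.

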